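# Lower the spraying lift: prove its limit switch, free the pawl, wind it back, set the pawl

## Robot

A 7-joint arm with a two-finger parallel gripper is mounted at the origin on the work surface. World frame = base frame: x ahead of the robot, y to its left, z up, the work surface at z = 0. Lengths are in m, angles in rad, forces in N, time in s.
With the tool pointing down it reaches from about 0.425 to 0.925 m from the base axis. Payload 6.8 kg.
Tool frame: the origin (TCP) lies on the front face of the gripper's body, between the roots of the fingers; the fingertips stand 73 mm ahead of it and the grasp point (between the pads) lies 54 mm ahead of it (env.nose_length is the distance from the TCP to the fingertips, in m); z points along the fingers, y is the direction in which the jaws open and shut (so a half turn about z gives the same grasp; the last joint's range is limited). The gripper opens to 85 mm and grips with 20 to 120 N. Pads are 22 mm wide; open, the fingers measure 114 mm over their backs; the gripper's body (76 mm by 85 mm) begins 54 mm behind the grasp point. The pads swing forward as they close: fully open they stand 13 mm farther back than shut.
Start: joints at [1.064, 0.477, 0.022, 1.555, -0.011, 1.109, -0.083], TCP at [0.262, -0.622, 0.304] pointing down, gripper open.
Joint ranges: [-2.96, 2.96], [-0.34, 2.1], [-1.41, 1.46], [0.24, 2.44], [-1.37, 4.51], [0.17, 1.92], [-2.96, 2.96]. Speed limits (rad/s): [2.39, 2.39, 3.14, 3.14, 3.14, 3.14, 3.14].

## Interface

Orientations are given as a unit quaternion [w, x, y, z].
In Python, from cell import env, kin, camera, calibration, job gives the robot as it stands. The module is installed in compiled form; this text tells all that it offers. Calls block until the motion is done:
- env.reach(position, orientation): joint-space move of the TCP to a pose.
- env.movel(position, velocity=0.15, rot=None, stop_force=None): straight line of the TCP; rot=None keeps the orientation; velocity is the mean speed in m/s. With stop_force (N) it stops when the force on the tool has changed by that much, and returns True; else False.
- env.goto_joints(angles): joint-space move.
- env.grip(opening, f_grip=None): finger opening in m; f_grip is the grip in N (None keeps the last); returns when the fingers have stopped.
- env.dwell(seconds).
- kin.inverse_kinematics(position, orientation): joint angles nearest the present ones, or None.
- env.get_state(): the state.
- camera(name): name is "scene" or "top" or "wrist"; returns (picture, depth): 384x512x3 uint8, blue, green, red; 384x512 float32, m along the optical axis (not along the pixel's ray), 0 where there is no reading.
- calibration(name): a dict with "fx", "fy", "cx", "cy" (pixels), "rvec" (rotation vector, rad) and "tvec" (3), from world to camera coordinates, as OpenCV has them. Camera axes: x right, y down, z forward; pixel columns grow to the right and rows downward; lengths in m; the calibration is good to about 2 mm. A picture is of the moment at which its call begins: read the wrist's pose just before it. calibration takes no time and is no camera call; for the wrist camera it gives the pose at the moment of the call.
A pose or a line that the arm cannot do raises env.PlanningError and nothing moves.
- job.job_done(): hands the job in, once; it reports no verdict.
The state is a dict: "time": time; "qpos": joint angles; "joint_velocities": joint speeds; "joint_torque": joint torques, N m; "tcp_pos": TCP position; "orientation": TCP orientation; "force": force on the tool from outside, world axes, zero at the start; "torque": the same for the moment, N m; "opening": finger opening in m.
Only numpy, scipy, OpenCV 4.12 (cv2) and the standard library are available. Lean on these libraries where they do the work, as an engineer would, in place of code of your own. Each camera call takes 0.05 s, during which the arm holds its last target.

## Task

Spraying is finished, so bring the bench lift with the wet bust down to its bottom limit. First prove the limit switch by hand with the lift still up: push its roller arm over until it trips, then let it spring back upright; next throw the holding pawl right over, off the ratchet wheel, so that it lies back by itself, wind the crank backwards until the cam on the shaft holds the switch tripped, and put the pawl back into the teeth. Do not touch the bust or its plate, and leave everything else on the bench where it stands.

Things in the scene. Friction and masses are not known exactly. Their poses are not given: they have to be found in the camera images.
- lift_base: hand-cranked bench lift (rack jack): green housing 105 x 105 mm, 172 mm tall, on a steel base plate 220 x 215 mm, fixed to the bench; a square column on top carries a plate with a bust; a shaft runs through it, crank at the -y end. Origin on the bench below mid-shaft; x away from the robot (yaw within 0.2 rad), y along the shaft towards the ratchet, z up. Offsets below are in this frame, mm
- shaft_axis (a point): middle of the shaft's axis, 130 mm above the bench over the lift's origin; the shaft runs along y
- ratchet_wheel (a point): centre of the ratchet wheel on the shaft's +y end, y = 105 mm: steel, 108 mm across, 14 teeth 11 mm high, 14 mm thick
- limit_cam (a point): centre of the limit cam on the shaft between housing and ratchet, y = 69 mm: dark steel plate 8 mm thick, radius 30 mm with one broad lobe of radius 92 mm, which at the start is on the far side; near the bottom of the travel it pushes the switch's roller towards the robot
- crank (a joint): turn of the shaft (rad), 0 to 5.5; shrinks as the lift is wound down (backwards): crank top away from the robot (+x), then down, then back underneath. 16 mm of lift per rad. A brake (0.4 N m; about 4 N at the grip to wind down, 8 N up) holds the lift while the pawl is off. With the pawl in, winding down is blocked within one tooth (0.45 rad)
- crank_grip (a point): point on the axis of the crank's black grip, y = -140 mm. The grip is a cylinder 25 mm thick along the shaft, from y = -82 to -182 mm, spinning freely on its pin; it travels on a circle of radius 70 mm round the shaft axis, at the start within 55 degrees of the top. The crank arm, 20 mm wide, turns at y = -68 to -78 mm
- lift (a joint): height of the rack column above its lowest stop (m), 0.049 to 0.075 at the start. From about 0.017 down to 0 the cam's lobe holds the limit switch tripped
- figure: round steel plate on the column (110 mm across, 10 mm thick) that can turn, with a grey bust, paint wet, about 100 mm tall. Origin: middle of the plate's upper face, over x = 32, y = 0 mm; 187 mm above the bench plus the lift's height. Not to be touched
- pawl (a joint): holding pawl, a 105 mm steel finger on a post, reaching back over the wheel towards the robot (rad): -0.02 to 0.12 with its nose in the teeth, grows as it is lifted. Past about 2.05 it goes over the top and falls onto its stop at 2.5, leaning away from the robot, clear of the wheel; short of that it falls back in. Under 3 N lifts it unless the wheel bears hard on it
- pawl_pivot (a point): the pawl's pivot, x = 70, y = 105 mm, 215 mm above the bench; its axis is parallel to the shaft. Lifting swings the handle up from the robot's side over the top to the far side. It sits on a flat steel post between cam and ratchet (x = 52 to 96, y = 83 to 94 mm, 222 mm tall)
- pawl_handle (a point): middle of the pawl's black handle bar, on its axis: cylinder 16 mm thick along the shaft, standing out sideways from the pawl from y = 120 to 182 mm (this point y = 152 mm), 55 mm from the pivot's axis. About 190 mm above the bench with the pawl in the teeth, 265 mm when thrown over
- switch_arm (a joint): lean of the limit switch's roller arm (rad): 0 upright, positive towards the robot (as the cam pushes it), negative away. Sprung upright (0.3 N m per rad), goes 0.8 either way and trips at 0.35 either way; the cam's lobe holds it at about 0.42
- roller (a point): middle of the grey roller (22 mm across, 16 mm wide, axis along the shaft) on the switch's 55 mm arm; upright it is at x = -80, y = 69 mm, 130 mm above the bench, on the robot's side of the shaft, open above and towards the robot. The arm's hinge is straight below, 75 mm above the bench. The switch body (40 x 40 mm, 92 mm tall) is beside it at y = 10 to 50 mm
- paint_jar_a: small amber glass paint jar, 38 mm across, 66 mm tall, black cap; bystander on the robot's side of the lift. Origin: middle of its underside
- paint_jar_b: small amber glass paint jar like the other, 38 mm across, 66 mm tall; bystander beyond the lift. Origin: middle of its underside
- wash_bottle: white squeeze bottle, 62 mm across, 140 mm to its cap and 182 mm to its bent spout; bystander beyond the lift. Origin: middle of its underside
- brush_pot: white pot with brushes standing in it, 74 mm across, pot 95 mm and brushes about 205 mm tall; bystander. Origin: middle of its underside
- mixing_dish: shallow steel dish, 88 mm across, 18 mm tall; bystander. Origin: middle of its underside
- cup_stack: stack of white plastic cups, 70 mm across, about 70 mm tall; bystander. Origin: middle of its underside
- palette_knife: palette knife 190 mm long lying flat; bystander. Origin: on the bench under its middle, blade to +x

How it is judged:
By the outcome, as a careful person would: the job done as asked, in the order asked, and still so for the second after the job is handed in, with the robot touching nothing.
It also fails if it takes over 72 s, if anything falls off the work surface, if the arm or the gripper's body presses on something with over 40 N, if the wrist force passes 120 N, or if a joint passes its speed limit or range.

## Working session

There is one attempt and no reset: what is moved stays moved. The work goes in short steps, each a Python script; the robot and the scene stay as the last script left them, time stands still between calls to the robot, and variables do not carry over. Pictures are saved under pics/ and viewed, and the job is handed in when it is done.

```bash
mkdir -p pics; ls
python3 - <<'E'
from cell import env,kin,camera,calibration,job
import cv2,numpy as np
for n in ["scene","top","wrist"]:
    c=calibration(n); p,d=camera(n); cv2.imwrite(f"pics/{n}0.png",p); np.save(f"pics/{n}0.npy",d)
    print(n,c)
s=env.get_state();print(s['time'],s['tcp_pos'],s['orientation'],s['opening'],env.nose_length)
E
```

```text
pics
scene {'fx': 389.0018015630947, 'fy': 389.0018015630947, 'cx': 254.36238717221445, 'cy': 190.69845715805704, 'rvec': array([ 1.72449924,  1.69379726, -0.79337542]), 'tvec': array([ 0.03137291, -0.26032073,  1.68746184])}
top {'fx': 455.272792317518, 'fy': 455.272792317518, 'cx': 253.03457312911394, 'cy': 199.53487457389943, 'rvec': array([ 2.12166261, -2.13713438,  0.22865503]), 'tvec': array([-0.03411799,  0.56047044,  1.29486401])}
wrist {'fx': 270.416162353617, 'fy': 270.416162353617, 'cx': 255.13165075817628, 'cy': 197.79279582901856, 'rvec': array([-2.39729858,  1.58972134,  0.24692781]), 'tvec': array([-0.67354148, -0.04017127,  0.38085174])}
0.15 [ 0.26196044 -0.6217287   0.30313608] [-6.80294859e-04  9.80189748e-01  1.98059474e-01 -2.00439679e-04] 0.08547488969120508 0.0726
```

View pics/scene0.png

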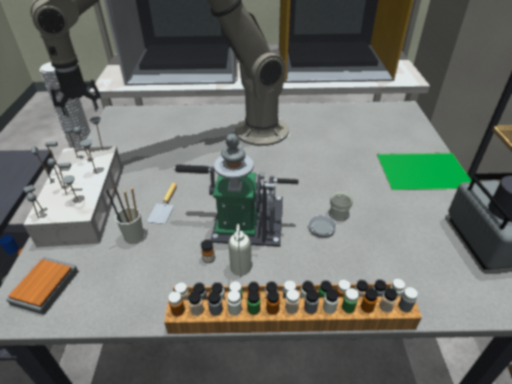

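View pics/top0.png

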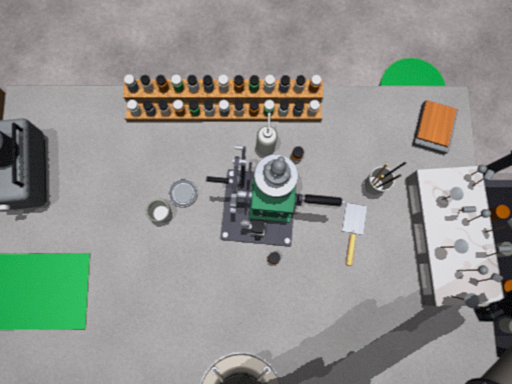

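View pics/wrist0.png

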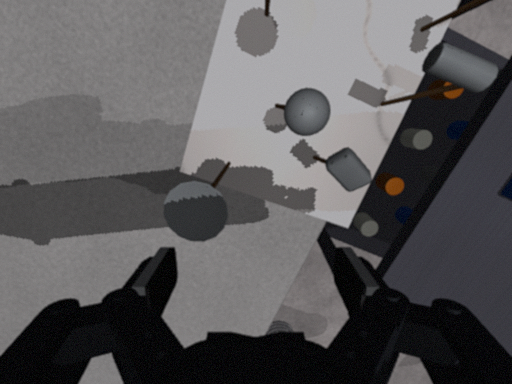

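The scene view shows the lift at about (240,195), with the crank grip on the left at (193,170) and the pawl handle on the right at (288,181). In the top view the base plate spans about (225-295, 150-245), the crank grip is at (322,200) and the pawl handle at (217,180). I'll enlarge these and measure.

```bash
cat > h.py <<'E'
import cv2,numpy as np
def cloud(cal,d):
    R=cv2.Rodrigues(cal['rvec'])[0]; t=np.array(cal['tvec'])
    v,u=np.mgrid[:d.shape[0],:d.shape[1]]
    P=np.stack([(u-cal['cx'])/cal['fx']*d,(v-cal['cy'])/cal['fy']*d,d],-1)
    W=(P-t)@R
    W[d<=0]=np.nan
    return W
def proj(cal,p):
    K=np.array([[cal['fx'],0,cal['cx']],[0,cal['fy'],cal['cy']],[0,0,1]])
    return cv2.projectPoints(np.array(p,float).reshape(-1,1,3),cal['rvec'],cal['tvec'],K,None)[0].reshape(-1,2)
def ray(cal,u,v,z):
    R=cv2.Rodrigues(cal['rvec'])[0]; t=np.array(cal['tvec'])
    c=-R.T@t; d=R.T@np.array([(u-cal['cx'])/cal['fx'],(v-cal['cy'])/cal['fy'],1])
    return c+d*(z-c[2])/d[2]
E
python3 - <<'E'
from cell import calibration
from h import *
p=cv2.imread('pics/top0.png');cv2.imwrite('pics/topz.png',cv2.resize(p[130:270,190:370],None,fx=4.2,fy=4.2,interpolation=cv2.INTER_CUBIC))
p=cv2.imread('pics/scene0.png');cv2.imwrite('pics/scenez.png',cv2.resize(p[125:280,165:325],None,fx=3.8,fy=3.8,interpolation=cv2.INTER_CUBIC))
c=calibration('top');W=cloud(c,np.load('pics/top0.npy'))
p=cv2.imread('pics/top0.png')
for (u,v) in [(225,237),(290,240),(322,200),(217,180),(275,170),(240,160),(274,258),(183,193),(260,190)]: print(u,v,W[v,u].round(3))
# grip black mask
g=p.max(2)
for name,sl in dict(grip=(slice(190,210),slice(303,345)),handle=(slice(172,190),slice(200,232))).items():
    m=(g[sl]<50); w=W[sl][m]; print(name,m.sum(),np.nanmedian(w,0),np.nanmin(w,0),np.nanmax(w,0))
E
```

```text
225 237 [0.454 0.046 0.012]
290 240 [ 0.444 -0.15   0.009]
322 200 [ 0.527 -0.216  0.211]
217 180 [0.585 0.06  0.199]
275 170 [ 0.574 -0.084  0.343]
240 160 [ 0.634 -0.001  0.223]
274 258 [ 0.387 -0.097  0.066]
183 193 [0.591 0.176 0.006]
260 190 [ 0.563 -0.055  0.173]
grip 246 [ 0.52739583 -0.22155989  0.20918402] [ 0.51514958 -0.26352854  0.19980855] [ 0.54222928 -0.17163818  0.21772817]
handle 80 [0.58578369 0.05889733 0.20041194] [0.57785144 0.03360231 0.19351807] [0.59423243 0.08692573 0.2059156 ]
```

View pics/topz.png

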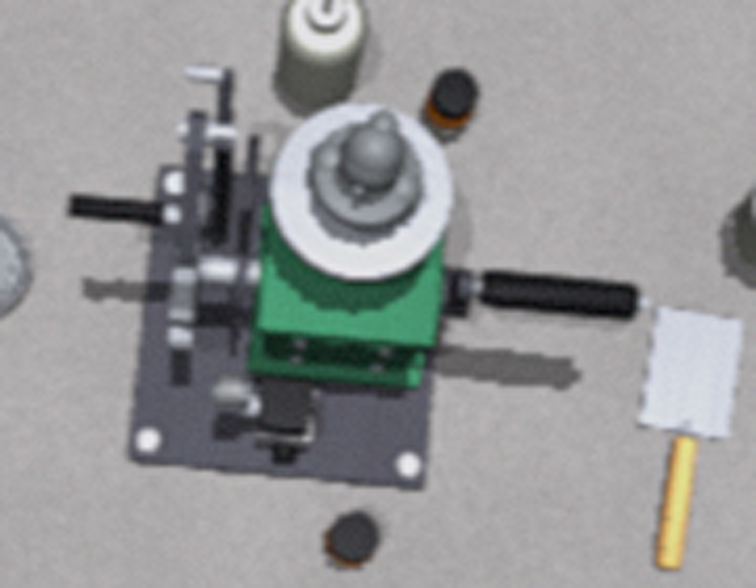

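View pics/scenez.png

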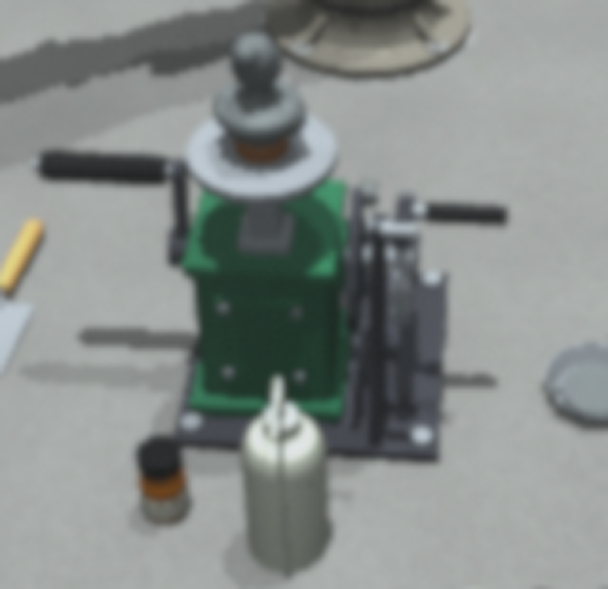

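Run:
```python
from cell import calibration
from h import *
c=calibration('top');W=cloud(c,np.load('pics/top0.npy'));p=cv2.imread('pics/top0.png')
g=p.max(2).astype(int)
for name,(r0,r1,c0,c1),zl in [('grip',(190,212,300,345),.17),('handle',(172,190,200,232),.16)]:
    m=np.zeros(g.shape,bool); m[r0:r1,c0:c1]=(g[r0:r1,c0:c1]<60)&(W[r0:r1,c0:c1,2]>zl)
    v,u=np.nonzero(m); w=W[m]; zt=np.percentile(w[:,2],90)
    # per-column mid rows
    L=[]
    for cc in np.unique(u):
        vv=v[u==cc]
        L.append((cc,vv.mean(),len(vv)))
    L=np.array(L); print(name,'ztop',zt,np.percentile(w[:,2],[5,50,95]).round(4)); print(L.round(1).tolist())
    L=L[L[:,2]>=np.median(L[:,2])*0.7]
    zc=zt-(.0125 if name=='grip' else .008)
    X=np.array([ray(c,a,b,zc+.003) for a,b,_ in L])
    d=np.polyfit(X[:,1],X[:,0],1); print('ends',X[0].round(4),X[-1].round(4),'yaw',-np.arctan(d[0]))
# green top
hsv=cv2.cvtColor(p,cv2.COLOR_BGR2HSV)
m=cv2.inRange(hsv,(50,80,40),(85,255,255))>0; m&=(abs(W[:,:,2]-.172)<.012)
m[:, :200]=0
w=W[m];print('green',m.sum(),w.min(0).round(3),w.max(0).round(3)); print(cv2.minAreaRect((w[:,:2]*1000).astype(np.float32)), np.median(w[:,2]))
# base plate
m=(W[:,:,2]>0.005)&(W[:,:,2]<.02);m[:,:200]=0;m[:,310:]=0;m[:,:]&=True
m[:140]=0;m[250:]=0
w=W[m];print('plate',m.sum(),cv2.minAreaRect((w[:,:2]*1000).astype(np.float32)))
# bolts
m=(g>170)&(W[:,:,2]<.03)&(W[:,:,2]>-.0);m[:150]=0;m[250:]=0;m[:,:215]=0;m[:,300:]=0
n,l,s,ce=cv2.connectedComponentsWithStats(m.astype(np.uint8))
for i in range(1,n):
    if s[i,4]>2: print(ce[i].round(1),s[i,4],ray(c,*ce[i],.016).round(4))
```

```text
grip ztop 0.21262391740695963 [0.2031 0.209  0.2135]
[[300.0, 201.5, 2.0], [304.0, 200.0, 1.0], [305.0, 198.2, 5.0], [306.0, 198.5, 8.0], [307.0, 198.5, 8.0], [308.0, 198.5, 8.0], [309.0, 198.5, 8.0], [310.0, 198.5, 8.0], [311.0, 198.5, 8.0], [312.0, 199.0, 7.0], [313.0, 199.0, 7.0], [314.0, 199.0, 7.0], [315.0, 199.5, 8.0], [316.0, 199.5, 8.0], [317.0, 199.5, 8.0], [318.0, 199.5, 8.0], [319.0, 199.5, 8.0], [320.0, 199.5, 8.0], [321.0, 199.5, 8.0], [322.0, 199.5, 8.0], [323.0, 199.5, 8.0], [324.0, 200.0, 7.0], [325.0, 200.5, 8.0], [326.0, 200.5, 8.0], [327.0, 200.5, 8.0], [328.0, 200.5, 8.0], [329.0, 200.5, 8.0], [330.0, 200.5, 8.0], [331.0, 200.5, 8.0], [332.0, 200.5, 8.0], [333.0, 201.0, 7.0], [334.0, 201.0, 7.0], [335.0, 201.0, 7.0], [336.0, 201.5, 8.0], [337.0, 201.5, 8.0], [338.0, 201.5, 8.0], [339.0, 201.5, 8.0], [340.0, 201.0, 7.0]]
ends [ 0.5332 -0.1748  0.2031] [ 0.526  -0.2646  0.2031] yaw -0.10126738406340098
handle ztop 0.20340393545823726 [0.195  0.2003 0.204 ]
[[207.0, 178.5, 4.0], [208.0, 178.5, 4.0], [209.0, 178.5, 4.0], [210.0, 178.5, 4.0], [211.0, 178.5, 4.0], [212.
[... 1830 characters left out ...]
84 0.016 ]
[219.1 216.8] 8 [0.5153 0.064  0.016 ]
[219. 221.] 4 [0.5023 0.0643 0.016 ]
[296.6 221.9] 9 [ 0.4981 -0.1702  0.016 ]
[216.6 229.6] 26 [0.4762 0.0713 0.016 ]
[295.9 237.9] 70 [ 0.4494 -0.167   0.016 ]
[224.9 234.1] 22 [0.4625 0.0464 0.016 ]
[216.  239.7] 3 [0.4459 0.073  0.016 ]
[286.9 240.1] 22 [ 0.4431 -0.1396  0.016 ]
[219.4 240.8] 5 [0.4424 0.0628 0.016 ]
[218.5 245.9] 23 [0.4273 0.0654 0.016 ]
[226.7 242.7] 3 [0.4367 0.0411 0.016 ]
[229.7 246.4] 29 [0.4254 0.0319 0.016 ]
[232.3 243. ] 3 [0.4356 0.0241 0.016 ]
[244.2 246.3] 68 [ 0.4256 -0.0112  0.016 ]
[260.8 246.9] 15 [ 0.4232 -0.0609  0.016 ]
[265.7 247.5] 6 [ 0.4214 -0.0755  0.016 ]
[270.4 247. ] 5 [ 0.4228 -0.0897  0.016 ]
```

```bash
cat >> h.py <<'E'
O=np.array([.5527,-.0894]);PSI=-.10
ex=np.array([np.cos(PSI),np.sin(PSI),0]);ey=np.array([-np.sin(PSI),np.cos(PSI),0])
def L(x,y,z): return np.array([O[0],O[1],0])+ex*x/1000.+ey*y/1000.+np.array([0,0,z/1000.])
E
cat > mark.py <<'E'
from h import *
def mark(pic,cal,pts,box,s,out):
    r0,r1,c0,c1=box
    im=cv2.resize(pic[r0:r1,c0:c1],None,fx=s,fy=s,interpolation=cv2.INTER_CUBIC)
    for i,(u,v) in enumerate(proj(cal,pts)):
        q=(int((u+.5-c0)*s),int((v+.5-r0)*s)); cv2.drawMarker(im,q,(0,0,255),cv2.MARKER_CROSS,10,1)
    cv2.imwrite(out,im)
E
python3 - <<'E'
from cell import calibration
from mark import *
P=[L(-80,69,130),L(-80,77,130),L(-80,61,130),L(-10,-82,199),L(-10,-182,199),L(19,120,194),L(19,182,194),L(0,105,130),L(0,69,130),L(70,105,215),
L(-52.5,-52.5,172),L(-52.5,52.5,172),L(52.5,52.5,172),L(96,83,222),L(52,83,222),L(96,94,222),L(-100,10,92),L(-100,50,92),L(-60,50,92)]
for n,b,s in [('top',(130,270,190,370),4.2),('scene',(125,280,165,325),3.8)]:
    mark(cv2.imread(f'pics/{n}0.png'),calibration(n),P,b,s,f'pics/{n}m.png')
c=calibration('top');W=cloud(c,np.load('pics/top0.npy'));p=cv2.imread('pics/top0.png')
m=(W[:,:,2]>.22)&(W[:,:,2]<.27)&(W[:,:,1]<-.02)&(W[:,:,1]>-.17);w=W[m];m2=(w[:,0]>.5)&(w[:,0]<.68);w=w[m2]
print(len(w),np.median(w,0),cv2.minEnclosingCircle((w[:,:2]*1000).astype(np.float32)),L(32,0,240))
E
```

```text
868 [ 0.56841393 -0.08673685  0.25555809] ((586.3406982421875, -87.48021697998047), 60.355445861816406) [ 0.58454013 -0.09259467  0.24      ]
```

View pics/topm.png

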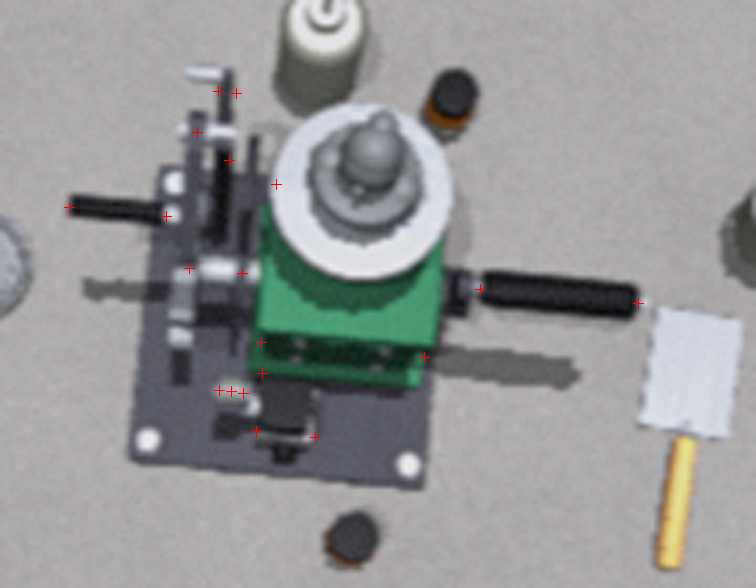

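View pics/scenem.png

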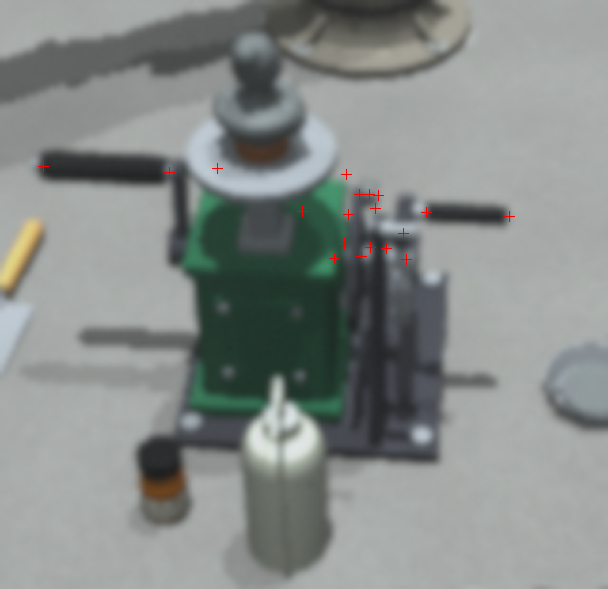

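The predicted marks land on the grip, handle and roller to within a few mm (top view: roller at zoom pixel (232,392), grip ends at (482,290) and (636,300)). I'll check the whole plan with IK before moving.

```bash
cat >> h.py <<'E'
from scipy.spatial.transform import Rotation as Rot
def qdown(flip=False):
    f=(np.pi/2+PSI)/2+(np.pi/2 if flip else 0)
    return np.array([0,np.cos(f),np.sin(f),0])
PAWL0=201.0 # handle direction deg at pawl 0
def handle(a,y=166): # a pawl rad
    t=np.radians(PAWL0)-a
    return L(70+55*np.cos(t),y,215+55*np.sin(t))
def gripc(th,y=-155): # th deg from top, + away from the robot
    t=np.radians(th); return L(70*np.sin(t),y,130+70*np.cos(t))
UP=np.array([0,0,.054])
E
python3 - <<'E'
from cell import env,kin
from h import *
for f in (False,True):
    q=qdown(f); print('flip',f)
    for n,p in [('way',[.42,-.15,.42]),('front',L(-125,69,250)),('push',L(-80,69,118+73)),('h0',handle(0)+UP),('h2.4',handle(2.4)+UP),('g-8',gripc(-8)+UP),('g90',gripc(90)+UP),('g210',gripc(210)+UP)]:
        j=kin.inverse_kinematics(np.array(p),q); print(n,np.round(p,3),None if j is None else np.round(j,2))
E
```

```text
flip False
way [ 0.42 -0.15  0.42] [ 0.65  0.02 -0.44  1.89  0.01  1.24  0.1 ]
front [ 0.435 -0.008  0.25 ] [ 0.42  0.2  -0.6   2.13  0.15  0.86 -0.37]
push [ 0.48  -0.013  0.191] [ 0.35  0.36 -0.53  2.09  0.26  0.76 -0.45]
h0 [0.588 0.074 0.249] [ 0.22  0.46 -0.59  1.78  0.31  0.99 -0.59]
h2.4 [0.663 0.066 0.318] [ 0.23  0.52 -0.62  1.53  0.32  1.19 -0.54]
g-8 [ 0.528 -0.243  0.253] [ 0.6   0.4  -0.35  1.82  0.17  0.95  0.08]
g90 [ 0.607 -0.251  0.184] [ 0.52  0.59 -0.32  1.68  0.22  0.9   0.02]
g210 [ 0.502 -0.24   0.123] [ 0.59  0.54 -0.33  1.96  0.27  0.68 -0.01]
flip True
way [ 0.42 -0.15  0.42] None
front [ 0.435 -0.008  0.25 ] [ 0.89  0.36 -1.17  2.1   0.41  0.94  2.53]
push [ 0.48  -0.013  0.191] [-1.02  0.7   1.28  2.16 -0.86  0.95 -2.46]
h0 [0.588 0.074 0.249] [ 0.59  0.7  -1.19  1.76  0.7   1.18  2.24]
h2.4 [0.663 0.066 0.318] [ 0.53  0.74 -1.19  1.51  0.69  1.37  2.34]
g-8 [ 0.528 -0.243  0.253] [ 0.11  0.38  0.27  1.85 -0.12  0.92 -2.8 ]
g90 [ 0.607 -0.251  0.184] [ 0.07  0.59  0.32  1.72 -0.23  0.87 -2.75]
g210 [ 0.502 -0.24   0.123] [ 0.1   0.54  0.31  1.99 -0.26  0.64 -2.67]
```

Run:
```python
from cell import env,kin,camera,calibration
from h import *
from mark import mark
q=qdown()
env.reach(np.array([.42,-.15,.42]),q)
c=calibration('wrist');p,d=camera('wrist');P=[L(-80,69,130),L(-10,-82,199),L(-10,-182,199),L(19,120,194),L(19,182,194),L(70,105,215),L(0,105,130)]
mark(p,c,P,(0,384,0,512),1.5,'pics/w1.png');np.save('pics/w1.npy',d)
env.grip(0.0,40)
s=env.get_state();print(s['time'],s['tcp_pos'],s['force'],s['opening'])
```

```text
2.8167 [ 0.41999064 -0.14996959  0.42000308] [ 0.54680566 -0.63601378  0.60761352] -0.00017396938324833782
```

View pics/w1.png

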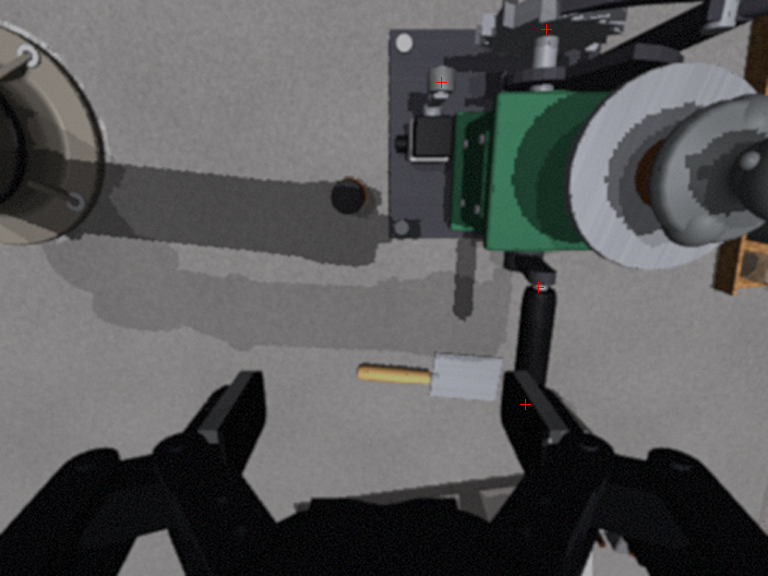

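The wrist view puts the roller at (441,80), right on my mark, and the base plate edges are square to the image, so the yaw is right. Next I'll prove the switch.

```bash
python3 - <<'E'
from cell import env,kin,camera,calibration
from h import *
q=qdown()
env.reach(L(-130,69,260),q)
env.movel(L(-125,69,191),velocity=.15)
env.dwell(.2)
f0=np.array(env.get_state()['force'])
for x in (-105,-92,-86,-82,-79):
    env.movel(L(x,69,191),velocity=.08); env.dwell(.1)
    f=np.array(env.get_state()['force'])-f0; print(x,(f@ex).round(2),(f@ey).round(2),f[2].round(2))
p,d=camera('scene');cv2.imwrite('pics/s2.png',p)
p,d=camera('top');cv2.imwrite('pics/t2.png',p)
p,d=camera('wrist');cv2.imwrite('pics/w2.png',p)
print(env.get_state()['time'])
E
python3 - <<'E'
import cv2
p=cv2.imread('pics/t2.png');cv2.imwrite('pics/t2z.png',cv2.resize(p[130:270,190:370],None,fx=4,fy=4))
E
```

```text
-105 -0.87 -0.4 -0.37
-92 -1.44 -0.53 0.03
-86 -0.85 -0.64 0.54
-82 -2.37 -0.82 0.15
-79 -1.78 -2.06 -0.08
6.6083
```

View pics/w2.png

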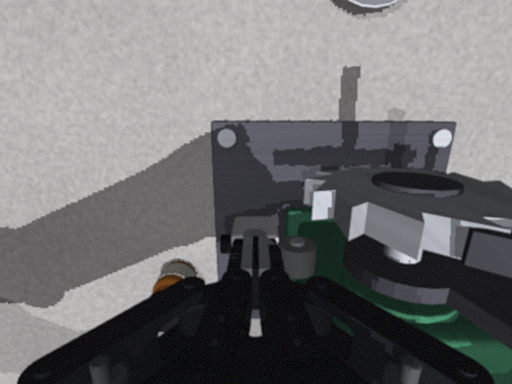

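View pics/t2z.png

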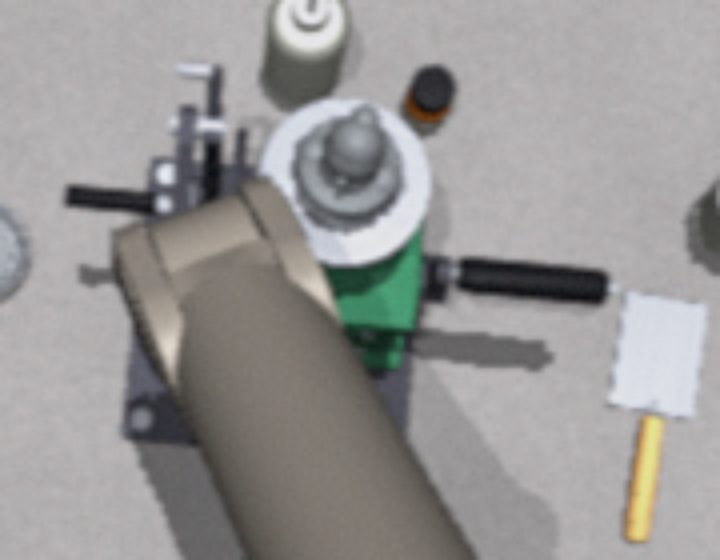

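Run:
```python
from cell import env,kin,camera,calibration
from h import *
c=calibration('wrist');p,d=camera('wrist');W=cloud(c,d)
print('expected px for leans 0,.2,.35,.45,.5:')
for a in (0,.2,.35,.45,.55): print(a,proj(c,[L(-80+55*np.sin(a),y,75+55*np.cos(a)) for y in (61,69,77)]).round(0).tolist())
cv2.imwrite('pics/w2z.png',cv2.resize(p[200:300,200:340],None,fx=5,fy=5,interpolation=cv2.INTER_CUBIC))
for v in (240,250,260,268):
    for u in range(274,320,5):
        w=W[v,u]-np.array([O[0],O[1],0]); print((u,v),(w@ex*1000).round(),(w@ey*1000).round(),(w[2]*1000).round(),end=' | ')
    print()
```

```text
expected px for leans 0,.2,.35,.45,.5:
0 [[254.0, 272.0], [254.0, 259.0], [254.0, 246.0]]
0.2 [[273.0, 271.0], [274.0, 258.0], [274.0, 246.0]]
0.35 [[287.0, 269.0], [287.0, 256.0], [288.0, 244.0]]
0.45 [[295.0, 267.0], [296.0, 255.0], [297.0, 242.0]]
0.55 [[303.0, 264.0], [304.0, 252.0], [304.0, 240.0]]
(274, 240) -64.0 49.0 66.0 | (279, 240) -55.0 22.0 12.0 | (284, 240) -63.0 78.0 123.0 | (289, 240) -60.0 78.0 123.0 | (294, 240) -58.0 79.0 127.0 | (299, 240) -55.0 80.0 127.0 | (304, 240) -52.0 79.0 126.0 | (309, 240) -49.0 77.0 123.0 | (314, 240) -33.0 50.0 68.0 | (319, 240) -29.0 51.0 69.0 | 
(274, 250) -69.0 77.0 134.0 | (279, 250) -67.0 77.0 134.0 | (284, 250) -64.0 77.0 133.0 | (289, 250) -62.0 77.0 134.0 | (294, 250) -59.0 77.0 135.0 | (299, 250) -56.0 77.0 134.0 | (304, 250) -54.0 77.0 134.0 | (309, 250) -51.0 77.0 134.0 | (314, 250) -48.0 77.0 133.0 | (319, 250) -32.0 50.0 84.0 | 
(274, 260) -70.0 77.0 144.0 | (279, 260) -68.0 77.0 143.0 | (284, 260) -64.0 71.0 133.0 | (289, 260) -61.0 72.0 135.0 | (294, 260) -59.0 72.0 136.0 | (299, 260) -57.0 74.0 139.0 | (304, 260) -54.0 73.0 137.0 | (309, 260) -51.0 72.0 135.0 | (314, 260) -47.0 69.0 131.0 | (319, 260) -35.0 49.0 97.0 | 
(274, 268) -71.0 82.0 159.0 | (279, 268) -68.0 77.0 151.0 | (284, 268) -66.0 77.0 151.0 | (289, 268) -61.0 68.0 136.0 | (294, 268) -59.0 68.0 136.0 | (299, 268) -56.0 68.0 137.0 | (304, 268) -53.0 68.0 136.0 | (309, 268) -50.0 66.0 134.0 | (314, 268) -47.0 65.0 132.0 | (319, 268) -37.0 48.0 106.0 |
```

View pics/w2z.png

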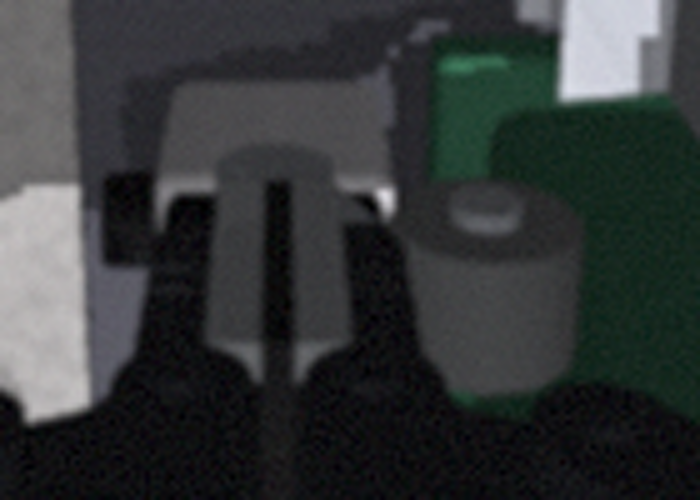

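The wrist close-up shows the roller against the finger at about (298,255), i.e. x' ≈ -56. That is a lean of about 0.44, past the trip point. I'll push 2 mm further for margin, then let it spring back and check.

Run:
```python
from cell import env,kin,camera,calibration
from h import *
from mark import mark
q=qdown()
env.movel(L(-77,69,191),velocity=.08); env.dwell(.15)
env.movel(L(-125,69,191),velocity=.10)
env.movel(L(-135,75,330),velocity=.25)
env.grip(.045)
c=calibration('wrist');p,d=camera('wrist')
P=[L(-80,61,130),L(-80,77,130),L(19,120,194),L(19,182,194),L(70,105,215)]
mark(p,c,P,(0,384,0,512),1.5,'pics/w3.png')
print(env.get_state()['time'],env.get_state()['opening'])
```

```text
8.95 0.04524178294881251
```

View pics/w3.png

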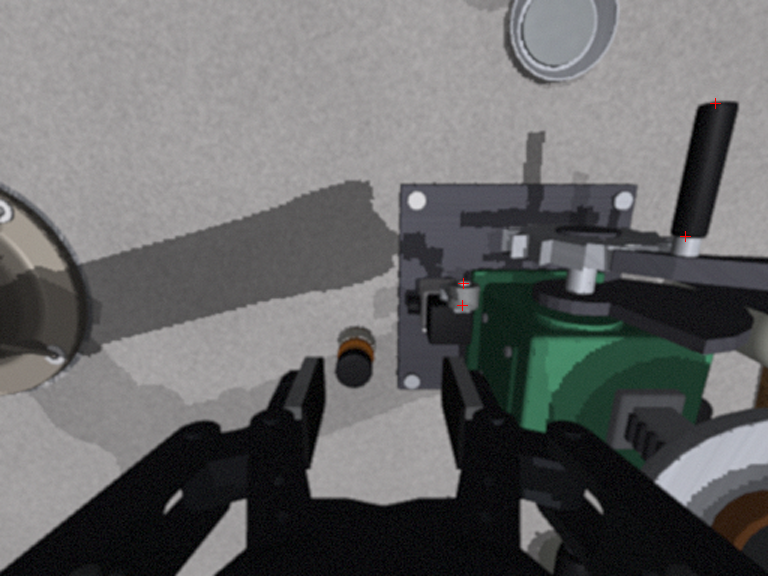

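The roller is back upright at (463,294), on the prediction. The handle sits about 2 mm off my marks, which matches the nominal 190 mm height. Next is throwing the pawl.

```bash
sed -i 's/^PAWL0=.*/PAWL0=206.0/' h.py
python3 - <<'E'
from cell import env,kin,camera,calibration
from h import *
q=qdown()
env.reach(handle(0)+UP+[0,0,.06],q)
env.movel(handle(0)+UP,velocity=.12,stop_force=15)
env.dwell(.1); f0=np.array(env.get_state()['force'])
env.grip(0.0,20)
s=env.get_state();print(s['opening'],(np.array(s['force'])-f0).round(1))
for a in np.arange(.2,2.41,.2):
    env.movel(handle(a)+UP,velocity=.12)
    f=np.array(env.get_state()['force'])-f0; print(a.round(2),(f@ex).round(1),(f@ey).round(1),f[2].round(1))
s=env.get_state();print(s['opening'],s['time'])
p,d=camera('wrist');cv2.imwrite('pics/w4.png',p)
p,d=camera('scene');cv2.imwrite('pics/s4.png',cv2.resize(p[100:280,140:350],None,fx=3.3,fy=3.3))
E
```

```text
0.01551450464312443 [-3.9 -1.3  5.5]
0.2 0.1 0.3 -0.4
0.4 2.1 0.8 0.4
0.6 4.4 -0.1 -1.1
0.8 8.8 0.7 -4.9
1.0 9.6 2.0 -5.1
1.2 5.9 1.2 -4.9
1.4 0.9 1.1 -2.4
1.6 -5.5 -0.3 5.2
1.8 -5.5 -0.7 7.0
2.0 -2.1 0.1 5.6
2.2 -1.0 0.0 4.9
2.4 1.2 2.1 2.0
0.015609170406331805 13.825
```

View pics/w4.png

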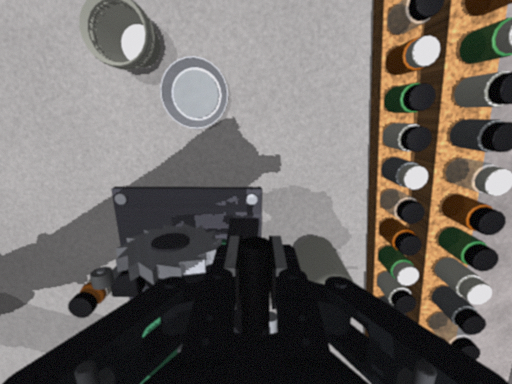

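View pics/s4.png

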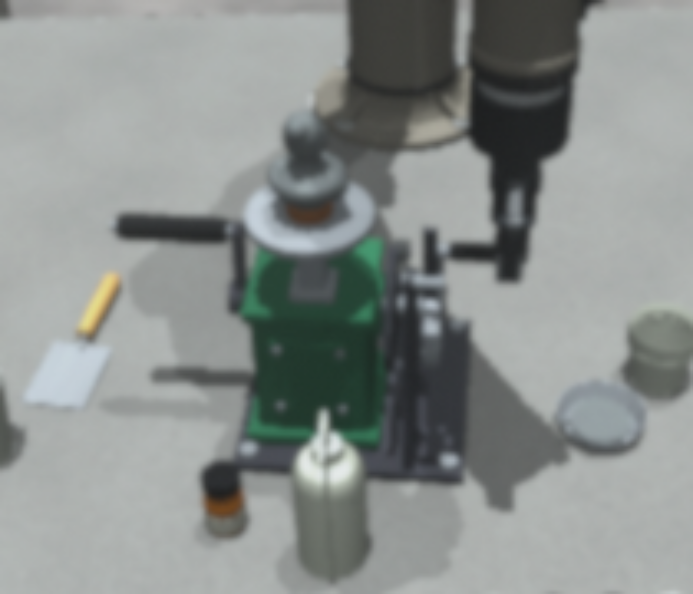

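The scene view shows the pawl standing up with the handle held at about (480,250). I'll release it and check where it lies, then go round the front to the crank.

Run:
```python
from cell import env,kin,camera,calibration
from h import *
from mark import mark
q=qdown()
env.grip(.06)
env.movel(handle(2.45)+UP+[0,0,.12],velocity=.25)
env.reach(np.array([.44,.0,.42]),q)
env.reach(np.array([.42,-.18,.40]),q)
print(env.get_state()['time'],env.get_state()['force'])
p,d=camera('top'); c=calibration('top');np.save('pics/t5.npy',d);cv2.imwrite('pics/t5.png',p)
th=-8
mark(p,c,[gripc(th,-82),gripc(th,-182),gripc(th,-155),handle(2.5,120),handle(2.5,182),L(-80,69,130)],(130,270,190,370),4.2,'pics/t5m.png')
p,d=camera('wrist');mark(p,calibration('wrist'),[gripc(th,-82),gripc(th,-182)],(0,384,0,512),1.5,'pics/w5.png')
```

```text
16.7333 [0.55143817 0.5623388  0.5489392 ]
```

View pics/t5m.png

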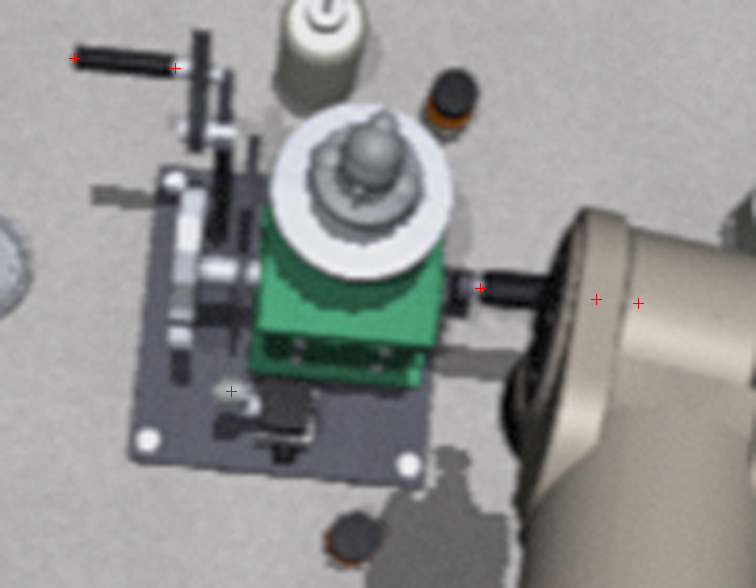

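View pics/w5.png

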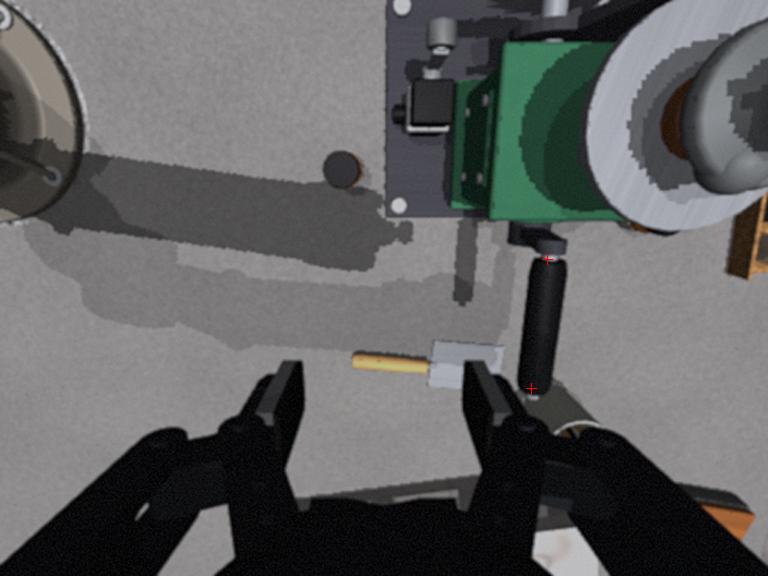

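The pawl lies at its stop (handle at (75-175, 55-65), on the 2.5 rad mark), and the roller is upright. I'll measure the plate height, then take the crank.

Run:
```python
from cell import env,kin,camera,calibration
from h import *
c=calibration('top')
def plate(W,p):
    hsv=cv2.cvtColor(p,cv2.COLOR_BGR2HSV)
    q=W-np.array([O[0],O[1],0]); r=np.hypot(q@ex-.032,q@ey)
    m=(p.min(2)>150)&(W[:,:,2]>.15)&(W[:,:,2]<.3)&(r<.058)
    return m.sum(),np.nanmedian(W[m][:,2]),np.nanpercentile(W[m][:,2],[25,75])
for n in ('top0','t5'): print(plate(cloud(c,np.load(f'pics/{n}.npy')),cv2.imread(f'pics/{n}.png')))
# check depth bias on known height: housing top 172 and base plate
q=qdown()
env.reach(gripc(-6.5)+UP+[0,0,.08],q)
env.movel(gripc(-6.5)+UP,velocity=.12,stop_force=15)
env.dwell(.1);f0=np.array(env.get_state()['force'])
env.grip(0,60)
s=env.get_state();print(s['opening'],(np.array(s['force'])-f0).round(1),s['time'])
p,d=camera('wrist');cv2.imwrite('pics/w6.png',p)
```

```text
(np.int64(779), np.float64(0.2556707133984819), array([0.25417821, 0.25735435]))
(np.int64(809), np.float64(0.25565481084723135), array([0.25413616, 0.25735027]))
0.023371593445274636 [-2.3 -0.7  5.1] 18.7917
```

View pics/w6.png

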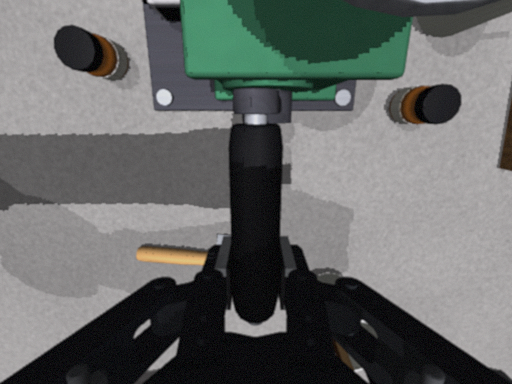

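The wrist view shows the grip seated between the pads at (255,270). The lift reads about 0.0687 m, i.e. crank about 4.29 rad. Winding down now, with a force guard.

Run:
```python
from cell import env,kin,camera,calibration
from h import *
f0=np.array([.5,.5,.5]);mx=0
for th in np.arange(-6.5+12,-6.5+181,12):
    env.movel(gripc(th)+UP,velocity=.09)
    f=np.array(env.get_state()['force'])-f0; print(round(th),(f@ex).round(1),(f@ey).round(1),f[2].round(1),end=' | ')
    if np.linalg.norm(f)>35: print('ABORT');break
s=env.get_state();print(s['opening'],s['time'],th)
p,d=camera('top');np.save('pics/t7.npy',d);cv2.imwrite('pics/t7.png',p)
W=cloud(calibration('top'),d);q=W-np.array([O[0],O[1],0]); r=np.hypot(q@ex-.032,q@ey)
m=(p.min(2)>150)&(W[:,:,2]>.15)&(W[:,:,2]<.3)&(r<.058);print(m.sum(),np.nanmedian(W[m][:,2])-.187)
cv2.imwrite('pics/t7z.png',cv2.resize(p[130:270,190:370],None,fx=4.2,fy=4.2))
```

```text
6 2.4 -2.0 1.8 | 18 4.8 -1.3 -1.1 | 30 7.6 -2.6 -2.7 | 42 7.8 -3.2 -3.4 | 54 7.5 -2.6 -4.2 | 66 8.2 -2.7 -5.8 | 78 7.2 -3.1 -7.8 | 90 7.6 -3.5 -9.6 | 102 5.5 -3.5 -11.1 | 114 2.1 -3.4 -10.8 | 126 -0.3 -3.0 -9.4 | 138 -2.9 -3.4 -2.5 | 150 -3.7 -4.0 3.0 | 162 -0.4 -3.4 4.2 | 174 2.8 -4.7 2.5 | 0.023313122237490883 23.5917 173.5
833 0.018898076484657578
```

View pics/t7z.png

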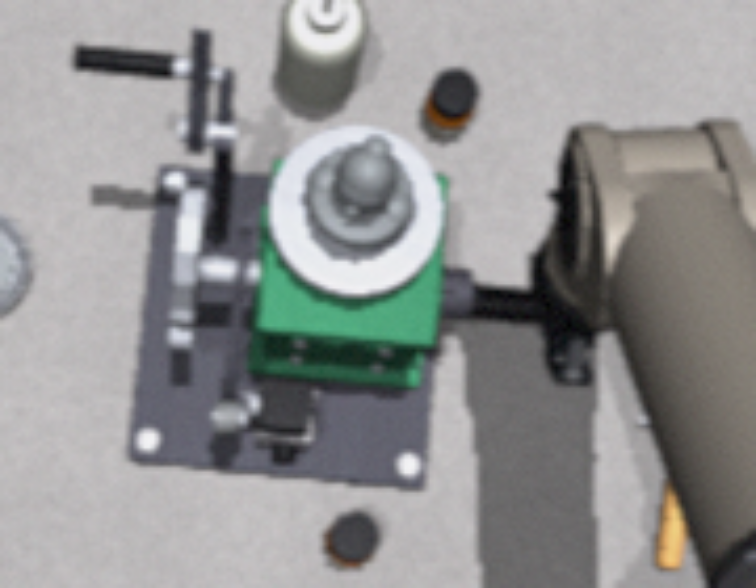

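The lift is now at 0.019 and the roller is being pushed towards the robot (zoom pixel (230,415)). Winding on to about 0.006.

Run:
```python
from cell import env,kin,camera,calibration
from h import *
from mark import mark
f0=np.array([.5,.5,.5])
for th in (185,196.5,208,219):
    env.movel(gripc(th)+UP,velocity=.09)
    f=np.array(env.get_state()['force'])-f0; print(round(th),(f@ex).round(1),(f@ey).round(1),f[2].round(1),end=' | ')
    if np.linalg.norm(f)>35: print('ABORT');break
env.grip(.065)
env.movel(gripc(th)+UP+[0,0,.20],velocity=.25)
env.reach(np.array([.42,-.2,.40]),qdown())
s=env.get_state();print(s['opening'],s['time'],th)
c=calibration('top')
p,d=camera('top');np.save('pics/t8.npy',d);cv2.imwrite('pics/t8.png',p)
W=cloud(c,d);q=W-np.array([O[0],O[1],0]); r=np.hypot(q@ex-.032,q@ey)
m=(p.min(2)>150)&(W[:,:,2]>.15)&(W[:,:,2]<.3)&(r<.058);print(m.sum(),np.nanmedian(W[m][:,2])-.187)
mark(p,c,[L(-80-55*np.sin(a),69,75+55*np.cos(a)) for a in (.35,.42)]+[gripc(219,-82),gripc(219,-182)],(130,270,190,370),4.2,'pics/t8z.png')
c=calibration('wrist');p,d=camera('wrist')
mark(p,c,[L(-80-55*np.sin(a),69,75+55*np.cos(a)) for a in (0,.42)],(0,384,0,512),1.5,'pics/w8.png')
```

```text
185 3.8 -4.1 1.7 | 196 1.2 -3.9 3.3 | 208 -0.5 -2.8 6.8 | 219 0.7 -3.6 5.1 | 0.06490412073279404 26.8083 219
796 0.005676250212519329
```

View pics/t8z.png

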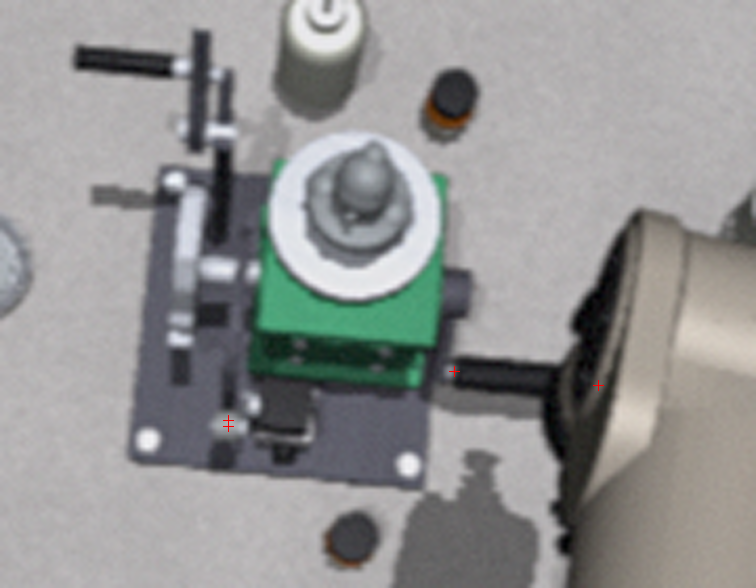

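View pics/w8.png

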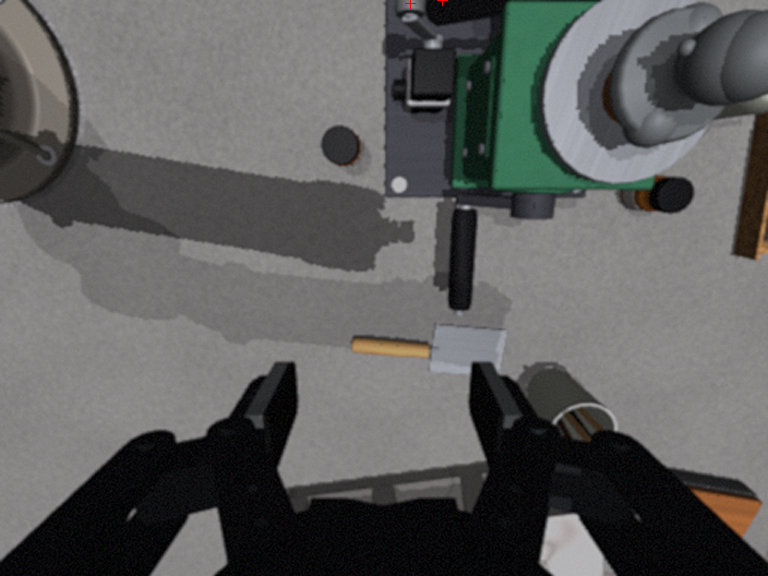

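The roller matches the 0.42 mark in both views and the lift reads 0.0057. Next I'll put the pawl back.

Run:
```python
from cell import env,kin,camera,calibration
from h import *
from mark import mark
q=qdown()
env.reach(np.array([.44,.0,.42]),q)
env.reach(handle(2.5)+UP+[0,0,.09],q)
env.movel(handle(2.5)+UP,velocity=.12,stop_force=12)
env.dwell(.1);f0=np.array(env.get_state()['force'])
env.grip(0,20);print(env.get_state()['opening'])
for a in list(np.arange(2.3,.2,-.2))+[.14]:
    env.movel(handle(a)+UP,velocity=.12)
    f=np.array(env.get_state()['force'])-f0; print(round(a,2),(f@ex).round(1),(f@ey).round(1),f[2].round(1),end=' | ')
env.grip(.06); env.dwell(.3)
env.movel(handle(.14)+UP+[0,0,.10],velocity=.2)
env.movel(np.array([.44,.09,.40]),velocity=.25)
c=calibration('wrist');p,d=camera('wrist')
mark(p,c,[handle(0,120),handle(0,182),L(-80,69,130)],(0,384,0,512),1.5,'pics/w9.png')
env.reach(np.array([.42,-.2,.40]),q)
print(env.get_state()['time'])
c=calibration('top');p,d=camera('top');cv2.imwrite('pics/t9.png',p);np.save('pics/t9.npy',d)
mark(p,c,[handle(0.0,120),handle(0.0,182)]+[L(-80-55*np.sin(a),69,75+55*np.cos(a)) for a in (.35,.42)],(130,270,190,370),4.2,'pics/t9z.png')
W=cloud(c,d);w=W-np.array([O[0],O[1],0]); r=np.hypot(w@ex-.032,w@ey)
m=(p.min(2)>150)&(W[:,:,2]>.15)&(W[:,:,2]<.3)&(r<.058);print(np.nanmedian(W[m][:,2])-.187)
m=(p.max(2)<60)&(abs(w@ey-.152)<.03)&(W[:,:,2]>.15)&(abs(w@ex-.05)<.08);print('handle',m.sum(),np.median(w[m]@ex),np.percentile(W[m][:,2],[50,90]))
```

```text
0.01503298501860383
2.3 3.3 -0.0 3.8 | 2.1 2.3 -1.0 7.5 | 1.9 1.0 0.3 8.0 | 1.7 -1.3 -1.2 6.4 | 1.5 -1.2 0.3 3.9 | 1.3 0.8 1.6 0.5 | 1.1 2.7 2.1 -1.9 | 0.9 4.1 2.9 -2.0 | 0.7 4.1 2.1 -1.5 | 0.5 3.9 2.7 0.3 | 0.3 3.3 1.1 1.2 | 0.14 1.9 2.1 1.9 | 36.5583
0.005617594116852143
handle 87 0.017870098885162267 [0.20155148 0.20567275]
```

View pics/w9.png

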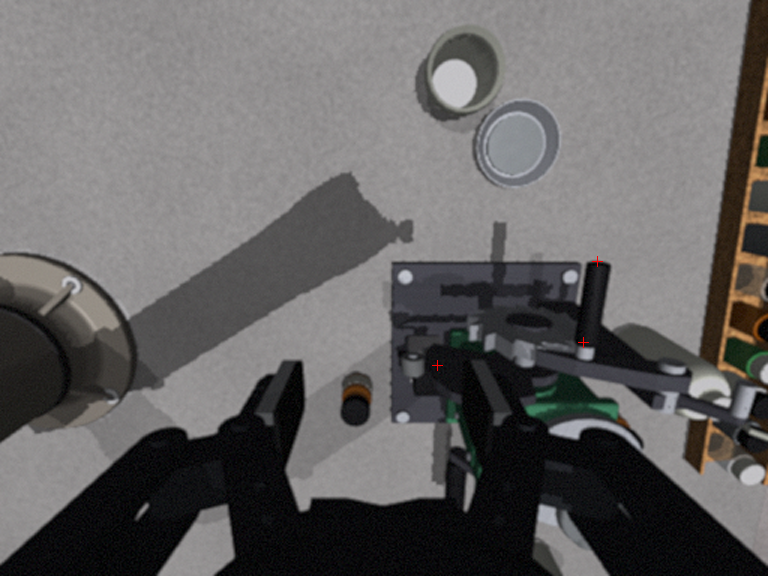

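View pics/t9z.png

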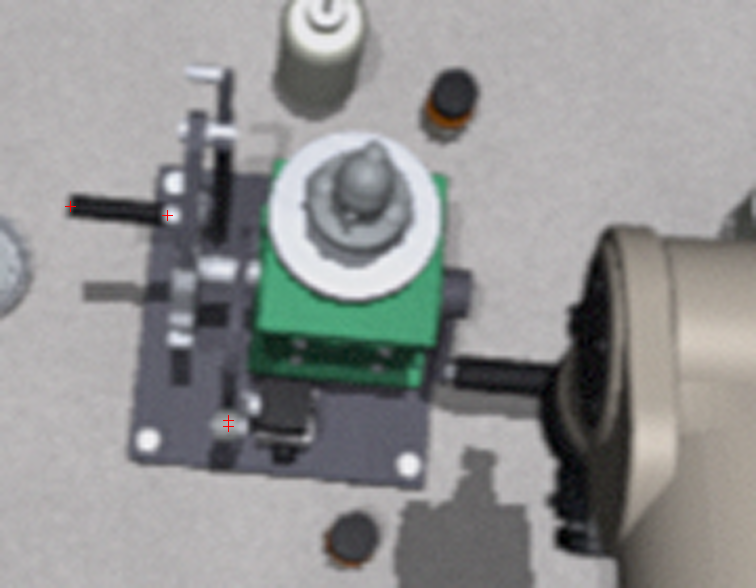

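The roller is still on the 0.42 mark. The handle reads perhaps 1–2 mm higher than at the start, so I'll look closely at the nose in the teeth.

Run:
```python
from cell import env,kin,camera,calibration
from h import *
q=qdown()
c=calibration('top')
for n in ('top0','t9'):
    p=cv2.imread(f'pics/{n}.png');W=cloud(c,np.load(f'pics/{n}.npy'));w=W-np.array([O[0],O[1],0])
    m=(p.max(2)<60)&(abs(w@ey-.150)<.025)&(W[:,:,2]>.15)&(abs(w@ex-.05)<.08);print(n,m.sum(),np.mean(w[m]@ex),np.mean(W[m][:,2]))
    v,u=np.nonzero(m);print(u.mean(),v.mean())
env.reach(np.array([.44,.05,.40]),q)
# tilt: look with camera toward wheel from robot side, left
env.movel(L(-110,190,330),velocity=.25)
c=calibration('wrist');p,d=camera('wrist');np.save('pics/w10.npy',d);cv2.imwrite('pics/w10.png',p)
print(proj(c,[L(-26,105,172),handle(0,120)]).round(),env.get_state()['time'])
```

```text
top0 80 0.01871919787630198 0.1998835035915804
218.425 179.65
t9 78 0.0181438099215551 0.201594414635586
218.33333333333334 179.7051282051282
[[340. 284.]
 [399. 282.]] 38.2083
```

View pics/w10.png

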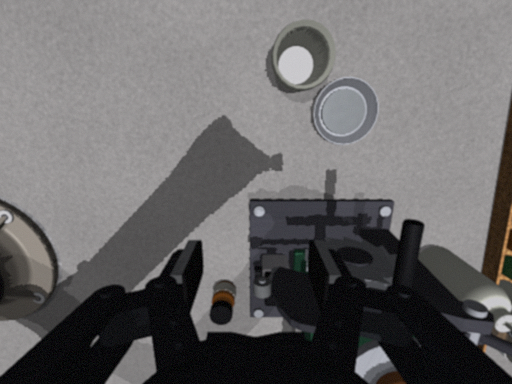

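Run:
```python
from cell import env,kin
from h import *
R0=Rot.from_quat(np.roll(qdown(),-1))
for tilt in (30,45,60):
  for sgn in (1,-1):
    R=Rot.from_rotvec(ex*np.radians(tilt*sgn))*R0
    z=R.apply([0,0,1])
    if z@ey>0: continue
    q=np.roll(R.as_quat(),1)
    for y,zz in ((240,280),(280,300),(320,300),(300,250)):
      for x in (0,-40,-80):
        j=kin.inverse_kinematics(L(x,y,zz),q)
        if j is not None: print(tilt,sgn,x,y,zz,np.round(j,2))
```

```text
30 -1 0 240 280 [ 0.03  0.63 -0.83  1.63  0.77  1.57 -1.09]
30 -1 -40 240 280 [ 0.04  0.58 -0.85  1.71  0.73  1.54 -1.14]
30 -1 -80 240 280 [ 0.05  0.54 -0.89  1.79  0.7   1.52 -1.19]
30 -1 0 280 300 [-0.02  0.65 -0.85  1.56  0.76  1.64 -1.11]
30 -1 -40 280 300 [-0.02  0.6  -0.87  1.64  0.72  1.61 -1.16]
30 -1 -80 280 300 [-0.02  0.56 -0.9   1.72  0.68  1.59 -1.21]
30 -1 0 320 300 [-0.09  0.69 -0.84  1.49  0.76  1.68 -1.15]
30 -1 -40 320 300 [-0.09  0.64 -0.87  1.58  0.72  1.65 -1.2 ]
30 -1 -80 320 300 [-0.08  0.6  -0.9   1.66  0.68  1.63 -1.25]
30 -1 0 300 250 [-0.07  0.71 -0.81  1.57  0.78  1.59 -1.17]
30 -1 -40 300 250 [-0.07  0.67 -0.84  1.65  0.75  1.56 -1.23]
30 -1 -80 300 250 [-0.08  0.63 -0.86  1.73  0.72  1.54 -1.28]
45 -1 0 240 280 [-0.1   0.7  -0.75  1.59  0.86  1.78 -1.15]
45 -1 -40 240 280 [-0.1   0.66 -0.78  1.67  0.82  1.76 -1.2 ]
45 -1 -80 240 280 [-0.1   0.62 -0.81  1.75  0.78  1.74 -1.26]
45 -1 0 280 300 [-0.15  0.72 -0.77  1.51  0.85  1.85 -1.15]
45 -1 -40 280 300 [-0.15  0.68 -0.8   1.59  0.81  1.83 -1.21]
45 -1 -80 280 300 [-0.15  0.64 -0.83  1.67  0.76  1.82 -1.
[... 407 characters left out ...]
 1.57  0.84  1.84 -1.09]
60 -1 -40 240 280 [-0.28  0.7  -0.59  1.65  0.86  1.91 -1.21]
60 -1 -80 240 280 [-0.31  0.66 -0.59  1.73  0.8   1.89 -1.26]
60 -1 0 280 300 [-0.43  0.72 -0.38  1.49  0.82  1.91 -1.07]
60 -1 -40 280 300 [-0.46  0.67 -0.38  1.58  0.77  1.89 -1.13]
60 -1 -80 280 300 [-0.5   0.63 -0.38  1.66  0.72  1.87 -1.18]
60 -1 0 320 300 [-0.61  0.73 -0.18  1.43  0.73  1.88 -1.01]
60 -1 -40 320 300 [-0.64  0.69 -0.18  1.51  0.68  1.86 -1.06]
60 -1 -80 320 300 [-0.68  0.65 -0.18  1.59  0.64  1.85 -1.12]
60 -1 0 300 250 [-0.46  0.8  -0.38  1.48  0.82  1.88 -1.13]
60 -1 -40 300 250 [-0.49  0.75 -0.38  1.56  0.77  1.86 -1.19]
60 -1 -80 300 250 [-0.52  0.71 -0.38  1.64  0.72  1.84 -1.24]
```

Run:
```python
from cell import env,kin,camera,calibration
from h import *
R=Rot.from_rotvec(-ex*np.radians(45))*Rot.from_quat(np.roll(qdown(),-1)); q=np.roll(R.as_quat(),1)
env.reach(L(-40,310,320),q)
c=calibration('wrist');p,d=camera('wrist');np.save('pics/w11.npy',d);cv2.imwrite('pics/w11.png',p)
u,v=proj(c,[L(-26,112,172)])[0];print(u,v,proj(c,[L(0,112,130),L(70,112,215)]),env.get_state()['time'])
r0,c0=int(max(0,v-90)),int(max(0,u-120))
cv2.imwrite('pics/w11z.png',cv2.resize(p[r0:r0+150,c0:c0+200],None,fx=4,fy=4,interpolation=cv2.INTER_CUBIC)); print(r0,c0)
```

```text
266.3180586573461 205.90141715983603 [[285.56353525 176.92068599]
 [349.68129137 239.10243401]] 39.3417
115 146
```

View pics/w11z.png

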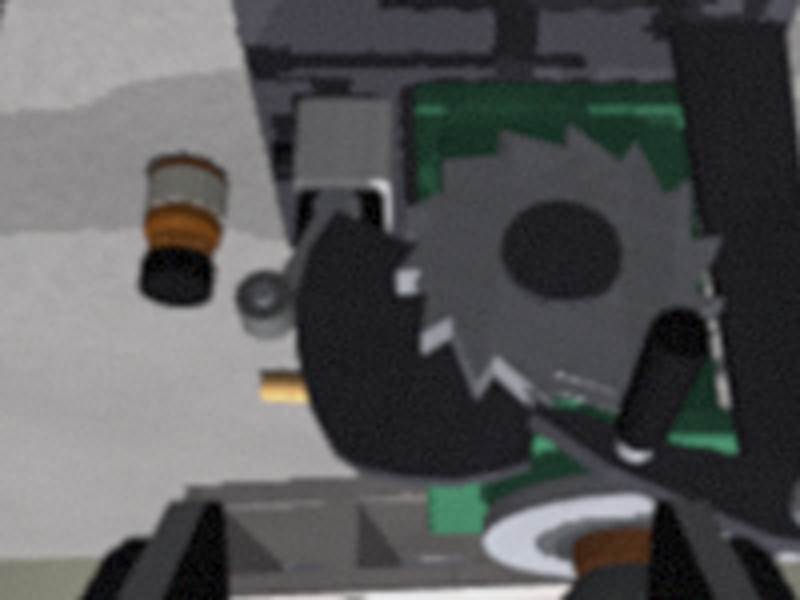

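Run:
```python
import cv2
p=cv2.imread('pics/w11.png');z=p[180:245,240:325];z=cv2.convertScaleAbs(z,alpha=2,beta=20)
cv2.imwrite('pics/w11y.png',cv2.rotate(cv2.resize(z,None,fx=8,fy=8,interpolation=cv2.INTER_LANCZOS4),cv2.ROTATE_180))
```

```text
(no output)
```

View pics/w11y.png

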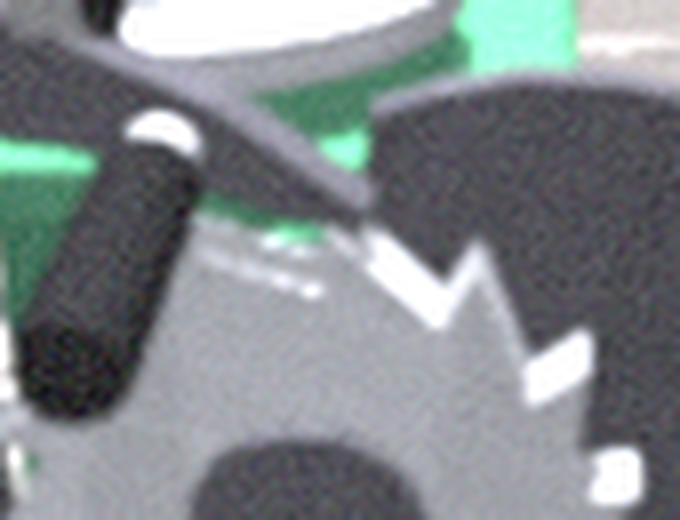

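Run:
```python
from cell import calibration
from h import *
c=calibration('wrist');p=cv2.imread('pics/w11.png');W=cloud(c,np.load('pics/w11.npy'));w=W-np.array([O[0],O[1],0])
X=w@ex*1000;Y=w@ey*1000;Z=W[:,:,2]*1000
m=(Y>90)&(Y<122)&(Z>100)&(abs(X)<100)
im=np.full((560,760,3),60,np.uint8)
for v,u in zip(*np.nonzero(m)):
    a=int((80-X[v,u])*5);b=int((230-Z[v,u])*5)  # right = towards robot
    col=np.clip(p[v,u].astype(int)*1.7+20,0,255).tolist()
    if Y[v,u]<108: col=[col[0]*.6,col[1]*.6,min(255,col[2]+80)]
    cv2.circle(im,(a,b),3,col,-1)
# wheel circles
cc=(int(80*5),int(100*5))
cv2.circle(im,cc,54*5,(0,255,255),1);cv2.circle(im,cc,43*5,(0,255,255),1)
cv2.drawMarker(im,(50,75),(0,0,255),0,12,2)
cv2.circle(im,(50,75),105*5,(255,255,0),1)
cv2.imwrite('pics/prof.png',im)
```

```text
(no output)
```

View pics/prof.png

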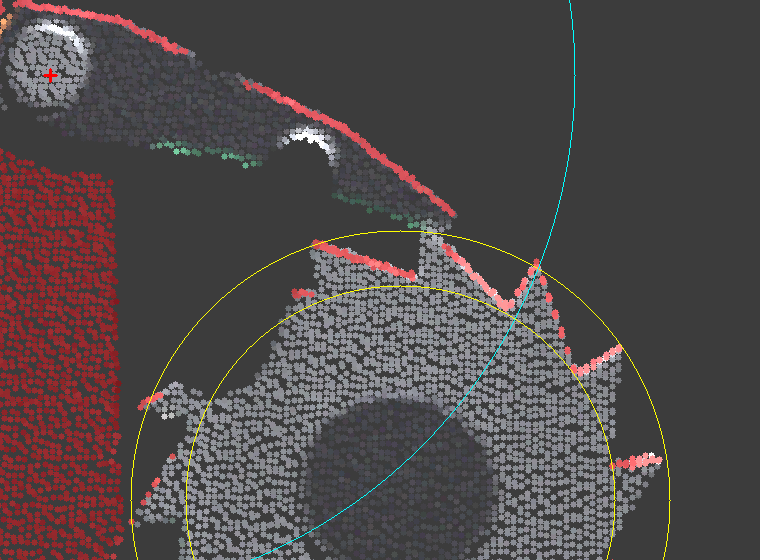

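The orthographic profile from the depth shows the problem clearly: the nose at (455,215) is lying on a tooth tip at (428,230), not in a gap. Winding up by about 12° (3 mm, still well inside the tripped range) lets that tooth pass, so the nose drops behind its steep face.

Run:
```python
from cell import env,kin,camera,calibration
from h import *
from mark import mark
q=qdown()
env.reach(np.array([.44,.02,.40]),q)
env.reach(np.array([.42,-.2,.40]),q)
env.reach(gripc(219)+UP+[0,0,.20],q)
env.movel(gripc(219)+UP,velocity=.2,stop_force=15)
env.dwell(.1);f0=np.array(env.get_state()['force'])
env.grip(0,60);print(env.get_state()['opening'])
for th in (213,207):
    env.movel(gripc(th)+UP,velocity=.05)
    f=np.array(env.get_state()['force'])-f0; print(round(th),(f@ex).round(1),(f@ey).round(1),f[2].round(1),end=' | ')
env.dwell(.2)
env.grip(.065)
env.movel(gripc(th)+UP+[0,0,.20],velocity=.25)
env.reach(np.array([.42,-.2,.40]),q)
c=calibration('top');p,d=camera('top');cv2.imwrite('pics/t12.png',p);np.save('pics/t12.npy',d)
W=cloud(c,d);w=W-np.array([O[0],O[1],0]); r=np.hypot(w@ex-.032,w@ey)
m=(p.min(2)>150)&(W[:,:,2]>.15)&(W[:,:,2]<.3)&(r<.058);print('lift',np.nanmedian(W[m][:,2])-.187)
m=(p.max(2)<60)&(abs(w@ey-.150)<.025)&(W[:,:,2]>.15)&(abs(w@ex-.05)<.08);print('handle',m.sum(),np.mean(w[m]@ex),np.mean(W[m][:,2]))
mark(p,c,[L(-80-55*np.sin(a),69,75+55*np.cos(a)) for a in (.35,.42)],(130,270,190,370),4.2,'pics/t12z.png')
env.reach(np.array([.44,.02,.40]),q)
R=Rot.from_rotvec(-ex*np.radians(45))*Rot.from_quat(np.roll(q,-1)); q2=np.roll(R.as_quat(),1)
env.reach(L(-40,310,320),q2)
c=calibration('wrist');p,d=camera('wrist');W=cloud(c,d);cv2.imwrite('pics/w12.png',p)
w=W-np.array([O[0],O[1],0]);X=w@ex*1000;Y=w@ey*1000;Z=W[:,:,2]*1000
m=(Y>90)&(Y<122)&(Z>100)&(abs(X)<100)
im=np.full((560,760,3),60,np.uint8)
for v,u in zip(*np.nonzero(m)):
    col=np.clip(p[v,u].astype(int)*1.7+20,0,255).tolist()
    if Y[v,u]<108: col=[col[0]*.6,col[1]*.6,min(255,col[2]+80)]
    cv2.circle(im,(int((80-X[v,u])*5),int((230-Z[v,u])*5)),3,col,-1)
cv2.imwrite('pics/prof12.png',im);print(env.get_state()['time'])
```

```text
0.02326357818856983
213 -0.1 -1.4 3.9 | 207 0.2 -0.6 5.7 | lift 0.008995227467841399
handle 80 0.01952384814542902 0.1975728626448979
49.0083
```

View pics/prof12.png

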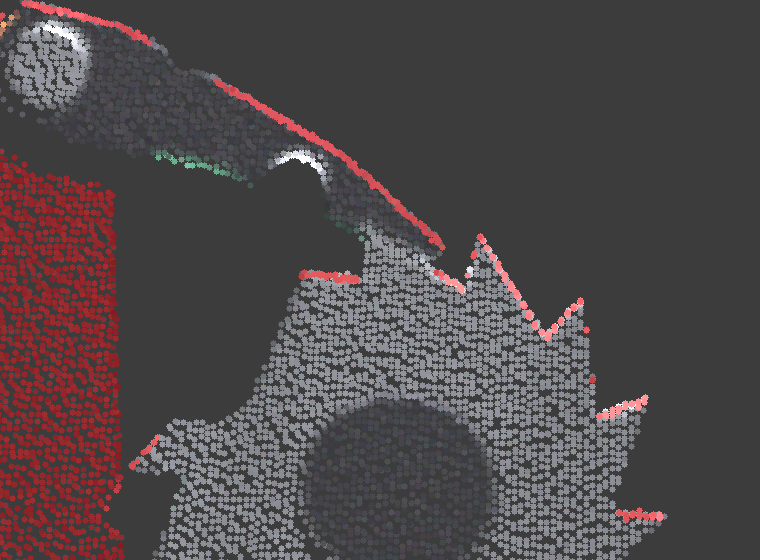

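View pics/t12z.png

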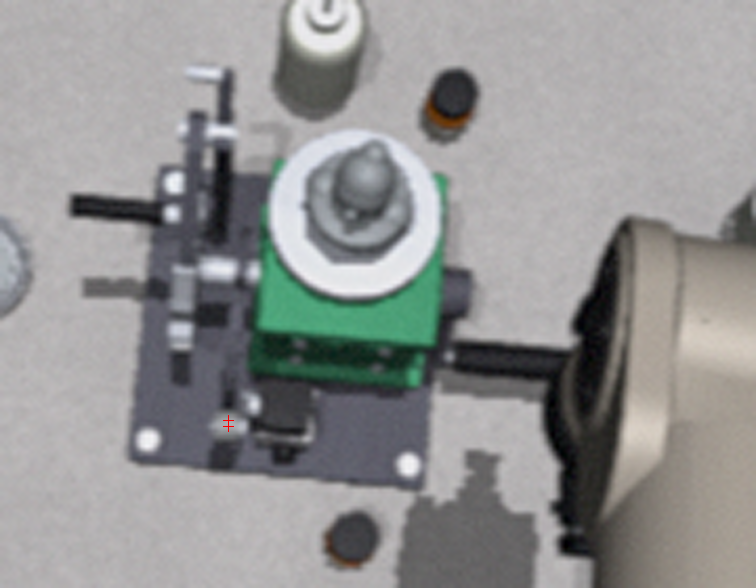

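The nose tip at (442,245) now sits in the gap behind the tooth at (480,237). The handle is about 4 mm lower, the roller is still on the 0.42 mark, and the lift reads 0.009. I'll check the bystanders and hand in.

Run:
```python
from cell import env,camera,job
import cv2,numpy as np
a=cv2.imread('pics/top0.png').astype(int);p,_=camera('top');b=p.astype(int)
for n,(u,v,r) in dict(jar_a=(274,258,9),jar_b=(297,154,8),bottle=(267,135,14),dish=(183,193,16),cups=(159,212,14),knife=(353,225,25),pot=(381,180,16)).items():
    print(n,np.abs(a-b)[v-r:v+r,u-r:u+r].mean().round(1))
cv2.imwrite('pics/t13.png',p)
s=env.get_state();print(s['time'],np.round(s['force'],1))
job.job_done()
```

```text
jar_a 7.3
jar_b 10.2
bottle 13.7
dish 24.2
cups 43.9
knife 21.4
pot 11.4
49.0583 [0.3 0.  0.4]
the job is handed in; nothing more can be done
```

View pics/t13.png

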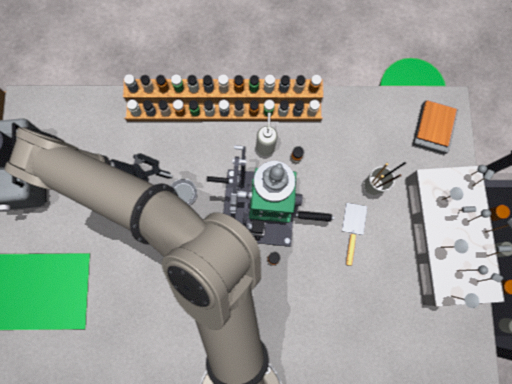

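The lift is down in its bottom-limit range with the switch held tripped and the pawl in the teeth. I handed the job in at about 49 s of the 72 s allowed; no verdict is reported.

- **Switch test:** I pushed the roller arm away from the robot to a lean of at least 0.44 rad (it trips at 0.35), then let go. The wrist camera showed it upright again.
- **Pawl off:** I threw the pawl over and released it; it lay on its stop by itself.
- **Winding down:** I wound the crank back from about 0.069 m to about 0.006 m of lift. The cam holds the roller arm at about 0.42 rad.
- **Pawl back in:** the first attempt failed, because a depth profile showed the nose resting on top of a tooth. I wound the crank up about 12° (3 mm) so the tooth passed and the nose dropped in.

**Last checks:**
- The lift stood at about 0.009 m, inside the tripped range that ends at 0.017 m, and the roller arm was still at about 0.42 rad.
- The nose sat in the gap behind the tooth.
- The force on the tool was near zero, with the gripper clear of everything.
- **Bystanders:** the before/after picture comparison was not conclusive. The arm's shadow changed the readings, and it hid the cups in the last picture. The other objects look unmoved by eye, and the arm never went near the cups.

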